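Close and clamp the gun-parts wash tank

ROBOT

A 6-joint arm with a two-finger parallel gripper is mounted at the origin on the work surface. World frame = base frame: x ahead of the robot, y to its left, z up, the work surface at z = 0. Lengths are in m, angles in rad, forces in N, time in s.
With the tool pointing down it reaches from about 0.275 to 0.775 m from the base axis. Payload 14.6 kg.
Tool frame: the origin (TCP) lies at the very end of the fingers, on their centre line; the grasp point (between the pads) lies 19 mm behind it; x points along the fingers, y is the direction in which the jaws open and shut, and the axes are right-handed (so a half turn about x gives the same grasp; the last joint's range is limited). The gripper opens to 85 mm and grips with 20 to 120 N. Pads are 22 mm wide; open, the fingers measure 114 mm over their backs; the gripper's body (76 mm by 85 mm) begins 54 mm behind the grasp point. The pads swing forward as they close: fully open they stand 13 mm farther back than shut.
Start: joints at [-1.267, 0.263, -0.048, 1.259, 0, 1.415], TCP at [0.233, -0.471, 0.231] pointing down, gripper open.
Joint ranges: [-2.65, 2.65], [-0.89, 1.7], [-1.18, 1.37], [-2.13, 2.11], [-1.35, 1.29], [-3.14, 3.14]. Speed limits (rad/s): [1.89, 1.89, 2.57, 2.79, 3.14, 3.14].

INTERFACE

Orientations are given as a rotation vector (axis times angle).
In Python, from workcell import robot gives the robot as it stands.
- The arm moves only by the shell command python3 -m handwheel 'ROWS'. ROWS is JSON, a list of rows, each an object of numbers: "dx", "dy", "dz": the shift along the tool's x, y, z as a fraction of full scale; "ax", "ay", "az": the turn, a rotation vector about the tool's x, y, z as a fraction of full scale; "hand": the opening, from 0 (shut) to 1 (fully open). A call has 1 to 20 rows; each row is the pose to reach, as a shift and turn from the pose commanded when the call began, along the tool's axes at that moment; what a row does not reach only later rows make up. Full scale, the value 1, is 750 mm for a shift and 60 degrees for a turn. A row lasts 1/10 s, in which the tool goes at most 50 mm and 8.59 degrees, less where a joint would pass 70% of its speed; a pose out of reach is approached as far as the arm can. A call with a number of a shift or a turn outside -1 to 1 is refused whole. A call with a gripper value outside its range is refused whole. The fingers move at their own pace and stop on an object; the grip force is fixed at half the most. Time passes only in rows, so rows that repeat a pose let the fingers close. It gives the time, the measured TCP pose, the force and the opening at its end, in the units of the state.
- robot.state(): the state, without advancing time (a new reading comes with each control period).
- robot.grab_frame(name): name is "scene" or "top" or "wrist"; returns a dict with "img" (384x512x3 uint8, red, green, blue), "z_map" (384x512 float32, m along the optical axis (not along the pixel's ray), 0 where there is no reading), "vfov" (degrees; the focal length in pixels is half the picture's height over the tangent of half this angle, whatever the lens; pixels are square), "cx", "cy" (the principal point, pixels), "dist_coeffs" ([k1, k2, p1, p2, k3] as OpenCV has them; the pictures are not rectified), "R" (3x3) and "t" (3): a world point X has camera coordinates R X + t. Camera axes: x right, y down, z forward; pixel columns grow to the right and rows downward; lengths in m; the calibration is good to about 2 mm. A picture is of the moment at which its call begins.
- robot.sign_off(): hands the job in, once; it reports no verdict.
The state is a dict: "clock": time; "joint_positions": joint angles; "joint_vel": joint speeds; "joint_torque": joint torques, N m; "eef_pos": TCP position; "tool_rot": TCP orientation; "ft_force": force on the tool from outside, world axes, zero at the start; "moment": the same for the moment, N m; "opening": opening from 0.0 (shut) to 1.0 (fully open).
Only numpy, scipy, OpenCV 4.12 (cv2) and the standard library are available. Lean on these libraries where they do the work, as an engineer would, in place of code of your own. Each camera call takes 0.05 s, during which the arm holds its last target. There are 200 camera calls.

TASK

Close up the gun-parts wash tank: lift its loose lid off the bench by the handle and lower it, without dropping it, so that both hook knuckles sit over the two hinge pins and the lid lies flat on the rim. Then pull the clamp's spring collar up, turn it until its claw is over the lid's catch, and let it down between the two ridges so that it holds the lid. Leave the tin, the spray can and the spray gun where they are.

Things in the scene. Friction and masses are not known exactly. Their poses are not given: they have to be found in the camera images.
- tank: Open-topped stainless wash tank fixed to the bench, 180 mm deep (its own x) by 220 mm wide (its own y), rim level at 130 mm. Origin: centre of its underside, on the bench. Its own +x points to the back, where the hinge pins are; the spring clamp is in the middle of the front (-x); a small drain cock sits low on the front, right of the clamp.
- rim_center (a point): Centre of the tank's open rim, 130 mm above the bench; axes as the tank's. The closed lid's underside centre lies here, the lid's axes parallel to the tank's.
- pin_left (a point): Middle of the left (+y) hinge pin: a horizontal steel rod of 10 mm diameter along the tank's y, held between two ears 30 mm apart (inside), behind the back edge of the rim. 102 mm behind and 70 mm left of the tank's centre, 144 mm above the bench. The ears' tops are 153 mm above the bench.
- pin_right (a point): Middle of the right (-y) hinge pin, as the left one, 70 mm right of the tank's centre.
- lid: The loose stainless lid as a whole; origin: centre of its underside, axes as lid_handle.
- lid_handle (a point): Middle of the bar handle on the loose stainless lid, which starts lying on the bench right side up. Lid plate 180 mm (its x) by 220 mm (its y) by 12 mm, 0.5 to 0.8 kg. The bar runs along the lid's y, 120 mm long, 13 mm wide (x) and 14 mm tall, its middle 50 mm above the lid's underside and over the plate's centre; 31 mm is free below it, between posts 96 mm apart. Axes: the lid's; +x points to its back edge with the knuckles, z up.
- knuckle_left (a point): Pin seat inside the left (+y) hook knuckle on the lid's back edge: 102 mm behind and 70 mm left of the lid's centre, 14 mm above its underside. The knuckle is 24 mm wide (y), 27 mm tall, with a slot open at the bottom, 17 mm wide (x) and 21 mm deep. It coincides with pin_left when the lid is home; play about 3 mm in x and y.
- knuckle_right (a point): The same in the right (-y) knuckle; it belongs over pin_right.
- lid_catch (a point): Landing point of the claw on the lid's top face, 9 mm in from the middle of the front edge, 12 mm above the lid's underside. A ridge 6 mm high stands on either side of it; the gap between the ridges is 30 mm.
- collar_grip (a point): Point on the vertical axis of the clamp's knurled spring collar, 16 mm below its top; the place to grip it. The collar is a steel sleeve of 39 mm diameter and 60 mm height round a fixed post, whose 20 mm wide cap stands 14 mm above the collar at rest. The axis is 122 mm in front of the tank's centre (32 mm in front of the rim); at rest this point is 178 mm above the bench. Its x axis points along the claw.
- claw_tip (a point): Underside of the claw, a steel finger 16 mm wide and 12 mm thick that sticks out sideways from the foot of the collar and turns with it; the point is 41 mm from the collar's axis (the claw ends at 47 mm). At rest it is 134 mm above the bench, 8 mm lower than the top of the closed lid, so that the collar must be raised before the claw can pass over the lid's edge and a ridge.
- clamp_lift (a joint): Height of the spring collar above its rest position, m: 0 at rest, at most 0.028. A spring pushes it down: about 8 N at rest, 15 N at the top. About 0.008 with the claw resting on the closed lid's catch, about 0.014 on top of a ridge.
- clamp_turn (a joint): Turn of the collar and claw about the vertical post, rad: 0 with the claw pointing straight back (the tank's +x) at the lid's catch; positive is anticlockwise from above, claw to the tank's left. Starts 1.15 to 1.45, clear of the lid; stays where it is left (light friction).
- paint_tin: Closed paint tin, 108 mm diameter, 128 mm tall, beyond the work; leave it. Origin at the centre of its underside.
- spray_can: Upright aerosol can, 65 mm diameter, 190 mm tall; leave it. Origin at the centre of its underside.
- spray_gun: Spray gun without cup lying on its side, about 150 x 150 mm; leave it. Origin on the bench under the middle of its barrel.

How it is judged:
On the way:
1. the lid lies flat on the rim with both knuckles over their pins, the claw still turned aside (distance between knuckle_left and pin_left below 0.008 m and distance between knuckle_right and pin_right below 0.008 m and angle between lid_handle's own z axis and vertical below 0.04 rad and value of joint clamp_turn above 0.7 rad), for 0.2 s.
At the end, for the whole second after the job is handed in: Both knuckles are over their pins (each seat within 8 mm of its pin), the lid is flat on the rim (within 0.04 rad), and the claw points at the catch (turn within 0.3 rad of 0) and is let down on the lid between the ridges (collar lift 5 to 11 mm) (distance between knuckle_left and pin_left below 0.008 m and distance between knuckle_right and pin_right below 0.008 m and angle between lid_handle's own z axis and vertical below 0.04 rad and value of joint clamp_turn between -0.3 and 0.3 rad and value of joint clamp_lift between 0.005 and 0.011 m); the robot touches nothing.
It fails at once if the lid is dropped onto the tank (it falls faster than 0.4 m/s just above the rim) (horizontal distance between lid_handle and rim_center below 0.06 m and z of lid_handle in the frame of rim_center between 0.02 and 0.075 m and linear speed of lid above 0.4 m/s).
It fails at once if the tin, can or gun is moved more than 30 mm (distance of any of paint_tin, spray_can, spray_gun from where it was at the start of the episode above 0.03 m).
It also fails if it takes over 58 s, if anything falls off the work surface, if the arm or the gripper's body presses on something with over 40 N, if the wrist force passes 120 N, or if a joint passes its speed limit or range.

## Working session

There is one attempt and no reset: what is moved stays moved. The work goes in short steps, Python scripts to look and compute and a shell command to move; the robot and the scene stay as the last step left them, time stands still between calls to the robot, and variables do not carry over. Pictures are saved under pics/ and viewed, about 8 in all and at most 12, crops included, and the job is handed in when it is done.

```bash
mkdir -p pics; ls; cat > h.py <<'E'
import numpy as np, cv2, sys
from workcell import robot
from scipy.spatial.transform import Rotation as Rn
def grab(n):
    f=robot.grab_frame(n); f['f']=f['img'].shape[0]/2/np.tan(np.radians(f['vfov'])/2)
    f['K']=np.array([[f['f'],0,f['cx']],[0,f['f'],f['cy']],[0,0,1]]); return f
def save(f,name,crop=None,s=1):
    im=f['img'][...,::-1]
    if crop: im=im[crop[1]:crop[3],crop[0]:crop[2]]
    cv2.imwrite('pics/'+name,cv2.resize(im,None,fx=s,fy=s,interpolation=cv2.INTER_CUBIC))
def rays(f,uv):
    u=cv2.undistortPoints(np.float64(uv).reshape(-1,1,2),f['K'],np.float64(f['dist_coeffs'])).reshape(-1,2)
    d=np.c_[u,np.ones(len(u))]; R=np.array(f['R']);t=np.array(f['t'])
    return -R.T@t, d@R
def onz(f,uv,z):
    c,d=rays(f,uv); return c+d*((z-c[2])/d[:,2])[:,None]
def depth(f,uv):
    c,d=rays(f,uv); z=np.array([f['z_map'][int(round(v)),int(round(u))] for u,v in uv]); return c+d*z[:,None]
def cloud(f):
    h,w=f['z_map'].shape; uv=np.stack(np.meshgrid(np.arange(w),np.arange(h)),-1).reshape(-1,2)
    c,d=rays(f,uv); P=c+d*f['z_map'].reshape(-1,1); P[f['z_map'].reshape(-1)==0]=np.nan; return P.reshape(h,w,3)
def rows_to(p,Rt):
    s=robot.state(); R0=Rn.from_rotvec(s['tool_rot']); d=R0.inv().apply(np.array(p)-s['eef_pos'])/0.75
    a=(R0.inv()*Rt).as_rotvec()/np.radians(60); return d.round(4),a.round(4)
E
python3 - <<'E'
from h import *
s=robot.state(); print(s['eef_pos'],s['tool_rot'],Rn.from_rotvec(s['tool_rot']).as_matrix().round(3),s['ft_force'],s['clock'])
a=grab('top');b=grab('scene')
np.save('top.npy',a,allow_pickle=True);np.save('scene.npy',b,allow_pickle=True)
cv2.imwrite('pics/1.png',np.hstack([a['img'],b['img']])[...,::-1])
save(a,'1t.png',s=1.5)
save(b,'1s.png',s=1.5)
print(a['R'],a['t'],a['f'],b['R'],b['t'])
E
```

```text
pics
[ 0.23242836 -0.47043689  0.23081304] [ 1.96677094  0.46039048 -1.96688811] [[-0.     0.443 -0.897]
 [ 0.001 -0.897 -0.443]
 [-1.    -0.001 -0.   ]] [-0.06109809  0.25054702 -0.36661208] 0.0
[[ 0.02658511 -0.99934015 -0.02474876]
 [-0.99592606 -0.02434405 -0.08682545]
 [ 0.08616567  0.0269562  -0.99591608]] [-0.00911594  0.63898809  1.39077561] 432.1219742546647 [[-0.86030061  0.50948426 -0.01756835]
 [ 0.39043385  0.63633377 -0.66531252]
 [-0.32778692 -0.57922805 -0.74635823]] [ 0.55509438 -0.1513238   1.34390593]
```

View pics/1t.png

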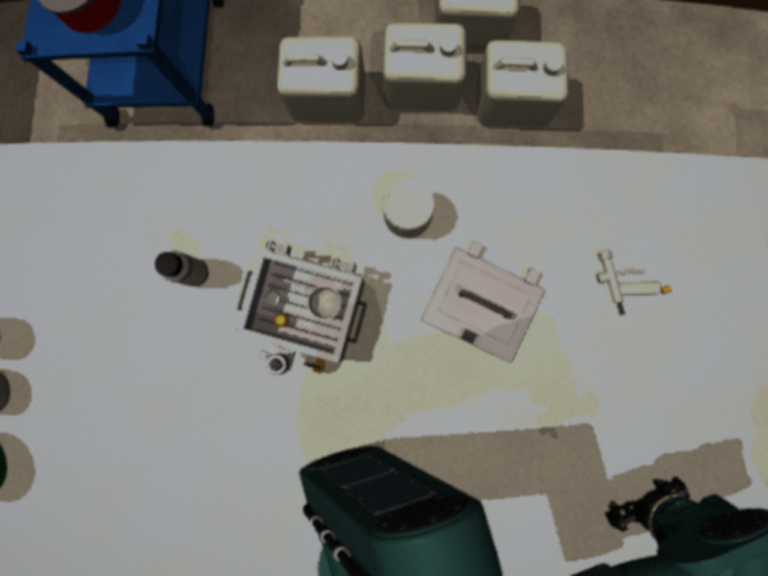

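View pics/1s.png

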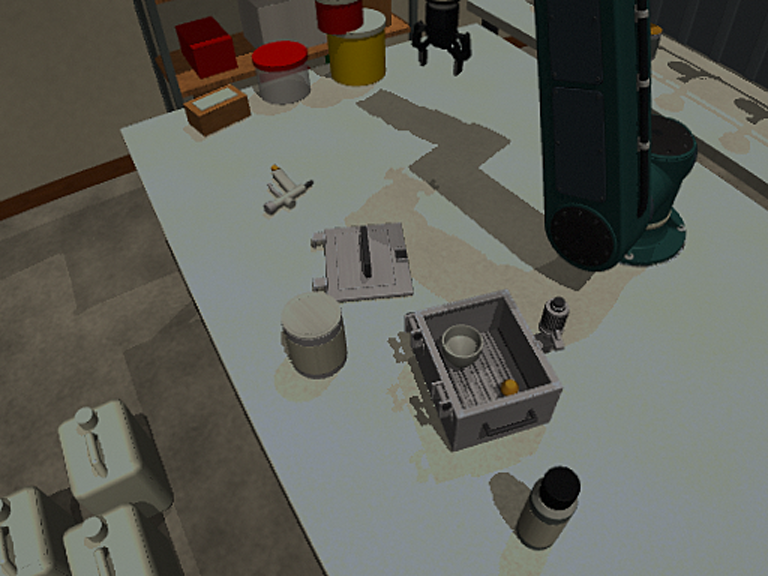

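The top view shows the tank centred near (203,203) in original pixels, with the clamp at its front (185,242). The lid is near (322,202) with a dark handle. The tin is at (272,140), the can at (115,177) and the gun at (415,190). Next I measure the lid and tank with depth.

```bash
python3 - <<'E'
from h import *
def rect(p): 
    r=cv2.minAreaRect(np.float32(p*1000)); return np.array(r[0])/1000,np.array(r[1]),r[2]
for n in ('top','scene'):
    f=np.load(n+'.npy',allow_pickle=True).item(); P=cloud(f); X=P.reshape(-1,3)
    if n=='top': 
        c=depth(f,[(322,202),(205,245)]); L0=c[0]; T0=onz(f,[(203,203)],.13)[0]; print(L0,T0)
        print('bench z',np.nanmedian(P[260:280,150:190,2]))
    dl=np.linalg.norm(X[:,:2]-L0[:2],axis=1); 
    H=X[(dl<.09)&(X[:,2]>.045)&(X[:,2]<.075)]
    m=H[:,:2].mean(0); w,v=np.linalg.eigh(np.cov(H[:,:2].T)); print(n,'handle',len(H),m,rect(H[:,:2]),np.percentile(H[:,2],[5,50,95]),'dir',v[:,1],np.degrees(np.arctan2(v[1,1],v[0,1])))
    Q=X[(dl<.16)&(X[:,2]>.007)&(X[:,2]<.02)]; print(' plate',len(Q),np.nanmedian(Q[:,2]),rect(Q[:,:2]))
    dt=np.linalg.norm(X[:,:2]-T0[:2],axis=1)
    Q=X[(dt<.15)&(X[:,2]>.122)&(X[:,2]<.136)]; print(' rim',len(Q),np.nanmedian(Q[:,2]),rect(Q[:,:2]))
    Q=X[(dt<.22)&(X[:,2]>.16)&(X[:,2]<.24)]; print(' clamp hi',len(Q),np.median(Q,0),Q[:,:2].min(0),Q[:,:2].max(0),Q[:,2].max())
    save(f,f'2{n}.png',(130,130,370,270) if n=='top' else (200,140,390,320),3)
E
```

```text
[ 0.59287322 -0.20540836  0.05947526] [0.57682381 0.16554005 0.13      ]
bench z 0.0006742035778326549
top handle 158 [ 0.59320233 -0.21030731] (array([ 0.59315686, -0.21061107]), array([117.40975952,  13.5326767 ]), 64.67864227294922) [0.05154052 0.05826209 0.06331437] dir [0.42260176 0.90631548] 65.00104325453553
 plate 3320 0.014060397697597815 (array([ 0.58902924, -0.19956294]), array([299.50796509, 306.39654541]), 58.18971633911133)
 rim 1120 0.13073029363897704 (array([0.58596558, 0.17757318]), array([224.95811462, 201.87374878]), 77.05892944335938)
 clamp hi 176 [0.45890464 0.20527655 0.19513161] [0.43844017 0.1888308 ] [0.476693   0.23548573] 0.2137187884241052
scene handle 114 [ 0.59625533 -0.20153484] (array([ 0.59368329, -0.20684932]), array([121.37014008,  12.99013329]), 65.7670669555664) [0.05030029 0.05563725 0.05878361] dir [0.41256563 0.91092788] 65.63389428400646
 plate 2475 0.01255577919651163 (array([ 0.60592157, -0.2125726 ]), array([224.08117676, 206.72743225]), 65.84727478027344)
 rim 1603 0.1289896167713558 (array([0.57169849, 0.1834566 ]), array([224.135849  , 232.84286499]), 75.83658599853516)
 clamp hi 306 [0.46622568 0.21985407 0.19119745] [0.43838981 0.19360871] [0.47892323 0.23485374] 0.21095204112578125
```

View pics/2top.png

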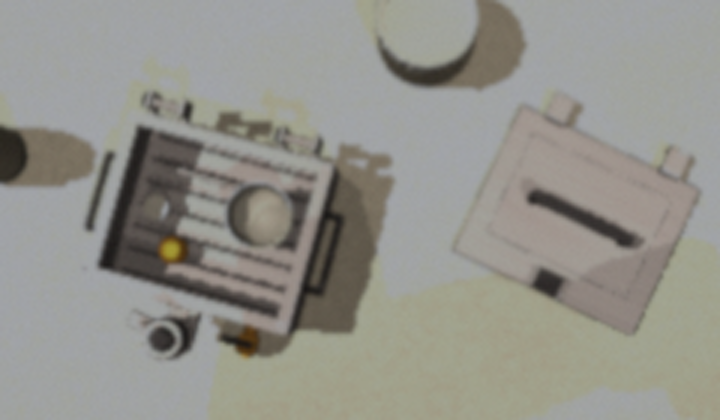

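The tank's yaw is about −13.5° and the lid's about −24.7°. Next is a closer wrist-camera look over the tank, then over the lid.

```bash
python3 -m handwheel '[{"dx":-0.3,"dy":-0.3,"dz":-0.35,"ax":-0.4,"hand":1},{"dx":-0.3,"dy":-0.3,"dz":-0.35,"ax":-0.4,"hand":1},{"dx":-0.3,"dy":-0.3,"dz":-0.35,"ax":-0.4,"hand":1},{"dx":-0.3,"dy":-0.62,"dz":-0.7,"ax":-0.84,"hand":1},{"dx":-0.3,"dy":-0.62,"dz":-0.7,"ax":-0.84,"hand":1},{"dx":-0.3,"dy":-0.62,"dz":-0.7,"ax":-0.84,"hand":1},{"dx":-0.3,"dy":-0.62,"dz":-0.7,"ax":-0.84,"hand":1},{"dx":-0.3,"dy":-0.62,"dz":-0.7,"ax":-0.84,"hand":1},{"dx":-0.3,"dy":-0.62,"dz":-0.7,"ax":-0.84,"hand":1},{"dx":-0.3,"dy":-0.62,"dz":-0.7,"ax":-0.84,"hand":1},{"dx":-0.3,"dy":-0.62,"dz":-0.7,"ax":-0.84,"hand":1},{"dx":-0.3,"dy":-0.62,"dz":-0.7,"ax":-0.84,"hand":1},{"dx":-0.3,"dy":-0.62,"dz":-0.7,"ax":-0.84,"hand":1},{"dx":-0.3,"dy":-0.62,"dz":-0.7,"ax":-0.84,"hand":1},{"dx":-0.3,"dy":-0.62,"dz":-0.7,"ax":-0.84,"hand":1},{"dx":-0.3,"dy":-0.62,"dz":-0.7,"ax":-0.84,"hand":1},{"dx":-0.3,"dy":-0.62,"dz":-0.7,"ax":-0.84,"hand":1},{"dx":-0.3,"dy":-0.62,"dz":-0.7,"ax":-0.84,"hand":1}]'
python3 - <<'E'
from h import *
f=grab('wrist'); np.save('wt.npy',f,allow_pickle=True); save(f,'3.png',s=1.5)
s=robot.state(); print(s['eef_pos'],s['joint_positions'],s['clock']); print('cam',-np.array(f['R']).T@f['t'],f['R'])
E
```

```text
[ 0.23245548 -0.47052727  0.23094637] [-1.26729703e+00  2.63413588e-01 -4.87609367e-02  1.25937166e+00
  3.15935768e-05  1.41549472e+00] 0.15
cam [ 0.29647636 -0.43941965  0.37261443] [[ 0.44347655 -0.89628518 -0.00119537]
 [-0.8600748  -0.42593438  0.28080462]
 [-0.25219017 -0.12350216 -0.95976421]]invalid input at $[0]: expected keys dx, dy, dz, ax, ay, az, hand
```

View pics/3.png

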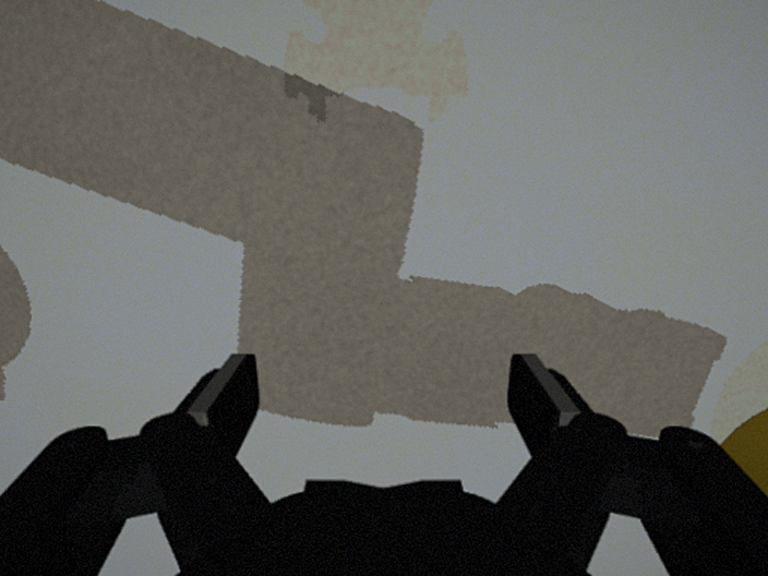

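The wrist view shows only the bench and the fingers, because the move was refused: every key is required. I resend it with all of them.

```bash
python3 -m handwheel '[{"dx":-0.2,"dy":-0.22,"dz":-0.37,"ax":-0.3,"ay":0,"az":0,"hand":1},{"dx":-0.2,"dy":-0.22,"dz":-0.37,"ax":-0.3,"ay":0,"az":0,"hand":1},{"dx":-0.2,"dy":-0.22,"dz":-0.37,"ax":-0.3,"ay":0,"az":0,"hand":1},{"dx":-0.32,"dy":-0.54,"dz":-0.75,"ax":-0.84,"ay":0,"az":0,"hand":1},{"dx":-0.32,"dy":-0.54,"dz":-0.75,"ax":-0.84,"ay":0,"az":0,"hand":1},{"dx":-0.32,"dy":-0.54,"dz":-0.75,"ax":-0.84,"ay":0,"az":0,"hand":1},{"dx":-0.32,"dy":-0.54,"dz":-0.75,"ax":-0.84,"ay":0,"az":0,"hand":1},{"dx":-0.32,"dy":-0.54,"dz":-0.75,"ax":-0.84,"ay":0,"az":0,"hand":1},{"dx":-0.32,"dy":-0.54,"dz":-0.75,"ax":-0.84,"ay":0,"az":0,"hand":1},{"dx":-0.32,"dy":-0.54,"dz":-0.75,"ax":-0.84,"ay":0,"az":0,"hand":1},{"dx":-0.32,"dy":-0.54,"dz":-0.75,"ax":-0.84,"ay":0,"az":0,"hand":1},{"dx":-0.32,"dy":-0.54,"dz":-0.75,"ax":-0.84,"ay":0,"az":0,"hand":1},{"dx":-0.32,"dy":-0.54,"dz":-0.75,"ax":-0.84,"ay":0,"az":0,"hand":1},{"dx":-0.32,"dy":-0.54,"dz":-0.75,"ax":-0.84,"ay":0,"az":0,"hand":1},{"dx":-0.32,"dy":-0.54,"dz":-0.75,"ax":-0.84,"ay":0,"az":0,"hand":1},{"dx":-0.32,"dy":-0.54,"dz":-0.75,"ax":-0.84,"ay":0,"az":0,"hand":1},{"dx":-0.32,"dy":-0.54,"dz":-0.75,"ax":-0.84,"ay":0,"az":0,"hand":1},{"dx":-0.32,"dy":-0.54,"dz":-0.75,"ax":-0.84,"ay":0,"az":0,"hand":1},{"dx":-0.32,"dy":-0.54,"dz":-0.75,"ax":-0.84,"ay":0,"az":0,"hand":1},{"dx":-0.32,"dy":-0.54,"dz":-0.75,"ax":-0.84,"ay":0,"az":0,"hand":1}]'
python3 - <<'E'
from h import *
f=grab('wrist'); np.save('wt.npy',f,allow_pickle=True); save(f,'4.png',s=1.5)
s=robot.state(); print(s['eef_pos'],s['joint_positions'],s['clock']); print(Rn.from_rotvec(s['tool_rot']).as_matrix().round(3))
E
```

```text
clock: 2.15
eef_pos: [0.5568, 0.1406, 0.4717]
tool_rot: [1.379, 1.089, -1.379]
ft_force: [0.1, 0.6, 0.1]
opening: 0.999
[0.55693874 0.14077054 0.47166299] [ 1.05748740e-01  4.78304479e-01  9.74590666e-01  2.06689485e+00
 -5.94354763e-06  1.90993543e+00] 2.2
[[ 0.     0.973 -0.231]
 [ 0.    -0.231 -0.973]
 [-1.     0.    -0.   ]]
```

View pics/4.png

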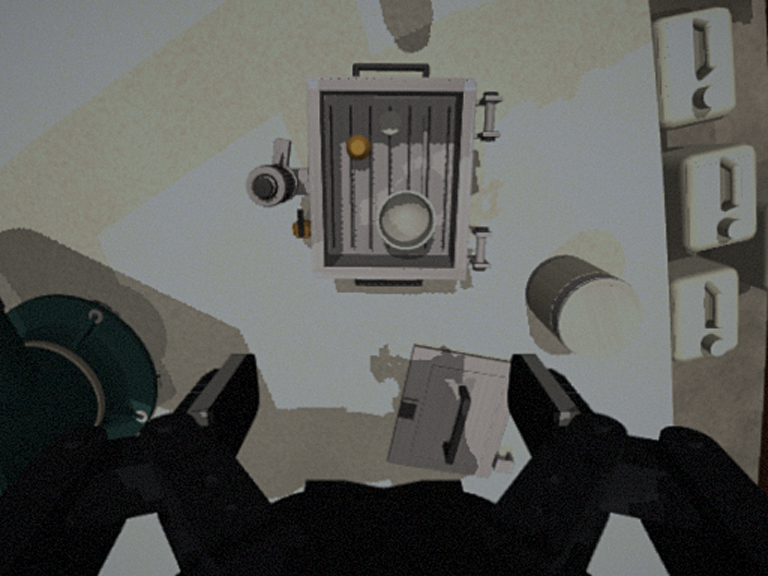

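Clear view of the tank. In the 1.5× picture the rim corners are about (308,79), (476,79), (470,277) and (316,278), the pins are at (490,117) and (482,248), and the collar's cap is at (266,187) with the claw pointing up (left). I work out its pose now.

```bash
python3 - <<'E'
from h import *
f=np.load('wt.npy',allow_pickle=True).item(); P=cloud(f); X=P.reshape(-1,3)
ok=(np.hypot(X[:,0]-.58,X[:,1]-.18)<.16)
m=(ok&(X[:,2]>.12)&(X[:,2]<.138)).reshape(384,512).astype(np.uint8)
m[:, :200]=0; m[:,int(479/1.5):]=0
n,l,st,_=cv2.connectedComponentsWithStats(m,connectivity=4); k=1+np.argmax(st[1:,4]); m=(l==k)
print('rim z',np.median(P[...,2][m]),st[k])
uv=np.argwhere(m)[:,::-1]; p=onz(f,uv,.13)[:,:2]
r=cv2.minAreaRect(np.float32(p*1000)); print('rim rect',r)
# pins: z 0.138..0.156 behind rim
q=(ok&(X[:,2]>.137)&(X[:,2]<.16)).reshape(384,512); q[:,:int(470/1.5)]=False
for a,b in ((0,120),(120,220)):
    w=np.argwhere(q[a:b])+[a,0]; pp=P[w[:,0],w[:,1]]; print('pin',len(w),pp.mean(0),cv2.minAreaRect(np.float32(pp[:,:2]*1000)))
print('clicked pins',onz(f,[(490/1.5,117/1.5),(482/1.5,248/1.5)],.148))
print('corners',onz(f,np.array([(308,79),(476,79),(470,277),(316,278)])/1.5,.13))
print('cap click',onz(f,[(266/1.5,187/1.5)],.208))
c=(ok|(np.hypot(X[:,0]-.46,X[:,1]-.21)<.05))&(X[:,2]>.202)&(X[:,2]<.214); print('cap',c.sum(),X[c].mean(0),np.ptp(X[c],0))
save(f,'5.png',(160,35,345,200),4)
E
```

```text
rim z 0.12905247164217176 [ 203   51  116  135 3999]
rim rect ((579.1324462890625, 181.6700439453125), (218.4691162109375, 188.68264770507812), 76.49838256835938)
pin 296 [0.69032051 0.22670593 0.14857559] ((692.0494995117188, 225.63616943359375), (47.2888069152832, 18.61309814453125), 75.22224426269531)
pin 228 [0.65653943 0.0918753  0.1482079 ] ((657.1597900390625, 90.28984832763672), (48.194908142089844, 17.407917022705078), 76.14689636230469)
clicked pins [[0.69049959 0.22493291 0.148     ]
 [0.65867706 0.09100809 0.148     ]]
corners [[0.51580935 0.30667377 0.13      ]
 [0.68721202 0.26621218 0.13      ]
 [0.6423037  0.05532311 0.13      ]
 [0.46555585 0.09598063 0.13      ]]
cap click [[0.46133035 0.2102169  0.208     ]]
cap 152 [0.45680886 0.21161727 0.20685008] [0.0192889  0.01783779 0.00817036]
```

View pics/5.png

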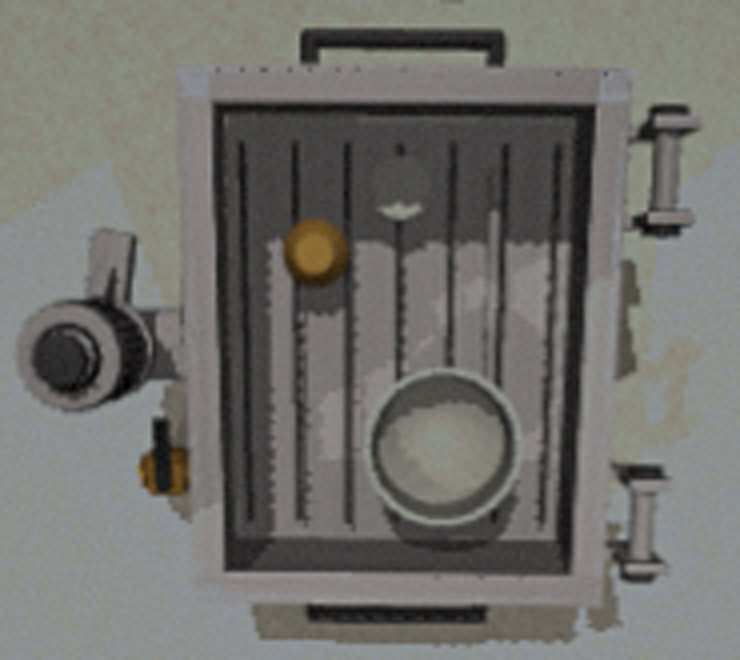

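```bash
python3 - <<'E'
from h import *
f=np.load('wt.npy',allow_pickle=True).item(); P=cloud(f); X=P.reshape(-1,3)
c=((np.hypot(X[:,0]-.46,X[:,1]-.21)<.05)&(X[:,2]>.202)&(X[:,2]<.214)).reshape(384,512)
w=np.argwhere(c)[:,::-1]; print('cap px',w.mean(0),w.min(0),w.max(0),onz(f,[w.mean(0)],.208))
cr=lambda u,v:((u+.5)/4-.5+160,(v+.5)/4-.5+35)
pins=onz(f,[cr(666,168),cr(643,524)],.147); print(pins)
print('cap',onz(f,[cr(64,358)],.208),'ring',onz(f,[cr(71,355)],.194))
# rim inner+outer corners
out=onz(f,[cr(180,68),cr(631,68),cr(610,602),cr(195,600)],.13); inn=onz(f,[cr(214,104),cr(592,104),cr(574,574),cr(226,572)],.13)
for q in (out,inn): print(q.mean(0),[np.linalg.norm(q[i]-q[(i+1)%4]).round(4) for i in range(4)], np.degrees(np.arctan2(*(q[1]+q[2]-q[0]-q[3])[1::-1])),np.degrees(np.arctan2(*(q[0]+q[1]-q[2]-q[3])[1::-1]))-90)
d=pins[0]-pins[1]; print('pin yaw',np.degrees(np.arctan2(d[1],d[0]))-90,np.linalg.norm(d))
E
```

```text
cap px [174.19736842 124.39473684] [167 118] [181 131] [[0.45714041 0.21162473 0.208     ]]
[[0.69027715 0.22714651 0.147     ]
 [0.65720699 0.0906312  0.147     ]]
cap [[0.4592111  0.21150158 0.208     ]] ring [[0.45807297 0.21197876 0.194     ]]
[0.57618209 0.18231936 0.13      ] [np.float64(0.1772), np.float64(0.218), np.float64(0.1833), np.float64(0.2169)] -13.45923680505142 -13.386545938237617
[0.57506984 0.18223093 0.13      ] [np.float64(0.1494), np.float64(0.1917), np.float64(0.1525), np.float64(0.1907)] -13.488393106343192 -13.463405376474029
pin yaw -13.617296645407848 0.14046374499842573
```

Tank: centre (0.5753, 0.1826), yaw −13.55°; the rim, pin and cap estimates agree within about 1 mm. Next is the lid, seen with the same camera.

```bash
python3 -m handwheel '[{"dx":0.15,"dy":0.15,"dz":0.494,"ax":0.19,"ay":0,"az":0,"hand":1},{"dx":0.15,"dy":0.15,"dz":0.494,"ax":0.19,"ay":0,"az":0,"hand":1},{"dx":0.15,"dy":0.15,"dz":0.494,"ax":0.19,"ay":0,"az":0,"hand":1},{"dx":0.15,"dy":0.15,"dz":0.494,"ax":0.19,"ay":0,"az":0,"hand":1},{"dx":0.15,"dy":0.15,"dz":0.494,"ax":0.19,"ay":0,"az":0,"hand":1},{"dx":0.15,"dy":0.15,"dz":0.494,"ax":0.19,"ay":0,"az":0,"hand":1},{"dx":0.15,"dy":0.15,"dz":0.494,"ax":0.19,"ay":0,"az":0,"hand":1},{"dx":0.15,"dy":0.15,"dz":0.494,"ax":0.19,"ay":0,"az":0,"hand":1},{"dx":0.15,"dy":0.15,"dz":0.494,"ax":0.19,"ay":0,"az":0,"hand":1},{"dx":0.15,"dy":0.15,"dz":0.494,"ax":0.19,"ay":0,"az":0,"hand":1},{"dx":0.15,"dy":0.15,"dz":0.494,"ax":0.19,"ay":0,"az":0,"hand":1},{"dx":0.15,"dy":0.15,"dz":0.494,"ax":0.19,"ay":0,"az":0,"hand":1},{"dx":0.15,"dy":0.15,"dz":0.494,"ax":0.19,"ay":0,"az":0,"hand":1}]'
python3 - <<'E'
from h import *
f=grab('wrist'); np.save('wl.npy',f,allow_pickle=True); save(f,'6.png',(130,0,400,260),2.25)
P=cloud(f);X=P.reshape(-1,3)
H=X[(np.hypot(X[:,0]-.594,X[:,1]+.208)<.09)&(X[:,2]>.045)&(X[:,2]<.07)]
r=cv2.minAreaRect(np.float32(H[:,:2]*1000));print('handle',len(H),H.mean(0),r)
E
```

```text
clock: 3.5
eef_pos: [0.5817, -0.2439, 0.3595]
tool_rot: [1.519, 0.973, -1.518]
ft_force: [0.8, 0.6, 1.1]
opening: 0.998
handle 648 [ 0.59271513 -0.20776767  0.05568833] ((592.4027099609375, -208.63186645507812), (117.40099334716797, 12.998661994934082), 65.88352966308594)
```

View pics/6.png

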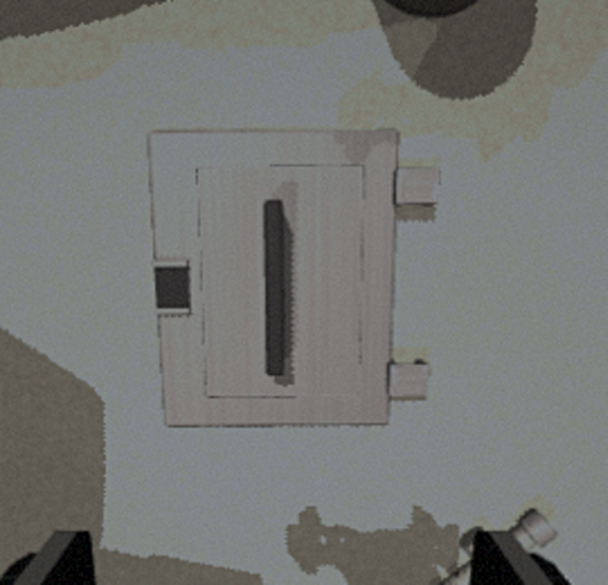

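The lid plate corners are at (150,131), (398,129), (388,424) and (167,425) in the crop, and the handle runs from (274,200) to (275,376).

```bash
python3 - <<'E'
from h import *
f=np.load('wl.npy',allow_pickle=True).item()
cr=lambda u,v:((u+.5)/2.25-.5+130,(v+.5)/2.25-.5)
q=onz(f,[cr(150,131),cr(398,129),cr(388,424),cr(167,425)],.012)
print(q.mean(0),[np.linalg.norm(q[i]-q[(i+1)%4]).round(4) for i in range(4)], np.degrees(np.arctan2(*(q[1]+q[2]-q[0]-q[3])[1::-1])),np.degrees(np.arctan2(*(q[0]+q[1]-q[2]-q[3])[1::-1]))-90)
h=onz(f,[cr(274,200),cr(275,376)],.057);d=h[0]-h[1];print(h.mean(0),np.linalg.norm(d),np.degrees(np.arctan2(d[1],d[0]))-90)
yaw=np.radians(-24.4); 
def tool(y): return Rn.from_matrix(np.array([[0,np.cos(y),np.sin(y)],[0,np.sin(y),-np.cos(y)],[-1,0,0]]))
s=robot.state();print(s['eef_pos'],np.degrees(np.arctan2(*Rn.from_rotvec(s['tool_rot']).as_matrix()[1::-1,1])))
c=(q.mean(0)+h.mean(0))/2;print(c)
for z in (.1,.031): print(rows_to([c[0],c[1],z],tool(yaw)))
E
```

```text
[ 0.5932006  -0.20836271  0.012     ] [np.float64(0.176), np.float64(0.218), np.float64(0.1762), np.float64(0.2175)] -24.26505672963375 -24.04708805066838
[ 0.59244755 -0.20886367  0.057     ] 0.11847329271113774 -24.445756043658037
[ 0.5817624  -0.2439909   0.35938145] -24.643208289268014
[ 0.59282408 -0.20861319  0.0345    ]
(array([ 0.3458, -0.0066, -0.049 ]), array([-0.0041,  0.    , -0.0008]))
(array([ 0.4378, -0.0066, -0.049 ]), array([-0.0041,  0.    , -0.0008]))
```

```bash
python3 -m handwheel '[{"dx":0.06,"dy":-0.0066,"dz":-0.049,"ax":-0.005,"ay":0,"az":0,"hand":1},{"dx":0.12,"dy":-0.0066,"dz":-0.049,"ax":-0.005,"ay":0,"az":0,"hand":1},{"dx":0.18,"dy":-0.0066,"dz":-0.049,"ax":-0.005,"ay":0,"az":0,"hand":1},{"dx":0.24,"dy":-0.0066,"dz":-0.049,"ax":-0.005,"ay":0,"az":0,"hand":1},{"dx":0.3,"dy":-0.0066,"dz":-0.049,"ax":-0.005,"ay":0,"az":0,"hand":1},{"dx":0.34,"dy":-0.0066,"dz":-0.049,"ax":-0.005,"ay":0,"az":0,"hand":1},{"dx":0.37,"dy":-0.0066,"dz":-0.049,"ax":-0.005,"ay":0,"az":0,"hand":1},{"dx":0.4,"dy":-0.0066,"dz":-0.049,"ax":-0.005,"ay":0,"az":0,"hand":1},{"dx":0.425,"dy":-0.0066,"dz":-0.049,"ax":-0.005,"ay":0,"az":0,"hand":1},{"dx":0.437,"dy":-0.0066,"dz":-0.049,"ax":-0.005,"ay":0,"az":0,"hand":1},{"dx":0.437,"dy":-0.0066,"dz":-0.049,"ax":-0.005,"ay":0,"az":0,"hand":1},{"dx":0.437,"dy":-0.0066,"dz":-0.049,"ax":-0.005,"ay":0,"az":0,"hand":0},{"dx":0.437,"dy":-0.0066,"dz":-0.049,"ax":-0.005,"ay":0,"az":0,"hand":0},{"dx":0.437,"dy":-0.0066,"dz":-0.049,"ax":-0.005,"ay":0,"az":0,"hand":0},{"dx":0.437,"dy":-0.0066,"dz":-0.049,"ax":-0.005,"ay":0,"az":0,"hand":0},{"dx":0.437,"dy":-0.0066,"dz":-0.049,"ax":-0.005,"ay":0,"az":0,"hand":0},{"dx":0.437,"dy":-0.0066,"dz":-0.049,"ax":-0.005,"ay":0,"az":0,"hand":0},{"dx":0.437,"dy":-0.0066,"dz":-0.049,"ax":-0.005,"ay":0,"az":0,"hand":0},{"dx":0.437,"dy":-0.0066,"dz":-0.049,"ax":-0.005,"ay":0,"az":0,"hand":0},{"dx":0.437,"dy":-0.0066,"dz":-0.049,"ax":-0.005,"ay":0,"az":0,"hand":0}]'
```

```text
clock: 5.55
eef_pos: [0.5925, -0.2095, 0.0314]
tool_rot: [1.516, 0.976, -1.516]
ft_force: [-2.4, 0.9, 5.7]
opening: 0.142
```

Gripped, with the opening equal to the bar width. I lift straight up.

```bash
python3 -m handwheel '[{"dx":-0.01,"dy":0,"dz":0,"ax":0,"ay":0,"az":0,"hand":0},{"dx":-0.03,"dy":0,"dz":0,"ax":0,"ay":0,"az":0,"hand":0},{"dx":-0.06,"dy":0,"dz":0,"ax":0,"ay":0,"az":0,"hand":0},{"dx":-0.1,"dy":0,"dz":0,"ax":0,"ay":0,"az":0,"hand":0},{"dx":-0.14,"dy":0,"dz":0,"ax":0,"ay":0,"az":0,"hand":0},{"dx":-0.18,"dy":0,"dz":0,"ax":0,"ay":0,"az":0,"hand":0},{"dx":-0.22,"dy":0,"dz":0,"ax":0,"ay":0,"az":0,"hand":0},{"dx":-0.26,"dy":0,"dz":0,"ax":0,"ay":0,"az":0,"hand":0},{"dx":-0.3,"dy":0,"dz":0,"ax":0,"ay":0,"az":0,"hand":0},{"dx":-0.33,"dy":0,"dz":0,"ax":0,"ay":0,"az":0,"hand":0},{"dx":-0.35,"dy":0,"dz":0,"ax":0,"ay":0,"az":0,"hand":0},{"dx":-0.36,"dy":0,"dz":0,"ax":0,"ay":0,"az":0,"hand":0},{"dx":-0.36,"dy":0,"dz":0,"ax":0,"ay":0,"az":0,"hand":0}]'
cat >> h.py <<'E'
def tool(deg):
    y=np.radians(deg); return Rn.from_matrix(np.array([[0,np.cos(y),np.sin(y)],[0,np.sin(y),-np.cos(y)],[-1,0,0]]))
E
python3 - <<'E'
from h import *
s=robot.state();print(s['opening'],s['ft_force'],s['eef_pos'],np.degrees(np.arctan2(*Rn.from_rotvec(s['tool_rot']).as_matrix()[1::-1,1])))
print(rows_to([.575,.1815,.32],tool(-13.6)), s['joint_positions'])
E
```

```text
clock: 6.85
eef_pos: [0.5926, -0.2095, 0.3014]
tool_rot: [1.516, 0.976, -1.515]
ft_force: [-0.1, 0.1, -6.4]
opening: 0.135
0.13515206703992408 [-0.10599019  0.11547925 -6.35014832] [ 0.59260909 -0.20949635  0.30140837] -24.413863389171826
(array([-0.0249, -0.2368, -0.465 ]), array([-0.1802,  0.    , -0.0004])) [-4.69376513e-01  4.48938211e-01  4.27410498e-01  1.54880173e+00
  5.47850319e-05  1.52752212e+00]
```

```bash
python3 -m handwheel '[{"dx":-0.025,"dy":-0.01,"dz":-0.02,"ax":-0.01,"ay":0,"az":0,"hand":0},{"dx":-0.025,"dy":-0.03,"dz":-0.06,"ax":-0.02,"ay":0,"az":0,"hand":0},{"dx":-0.025,"dy":-0.055,"dz":-0.11,"ax":-0.04,"ay":0,"az":0,"hand":0},{"dx":-0.025,"dy":-0.08,"dz":-0.16,"ax":-0.06,"ay":0,"az":0,"hand":0},{"dx":-0.025,"dy":-0.105,"dz":-0.21,"ax":-0.08,"ay":0,"az":0,"hand":0},{"dx":-0.025,"dy":-0.13,"dz":-0.26,"ax":-0.1,"ay":0,"az":0,"hand":0},{"dx":-0.025,"dy":-0.155,"dz":-0.31,"ax":-0.12,"ay":0,"az":0,"hand":0},{"dx":-0.025,"dy":-0.18,"dz":-0.36,"ax":-0.14,"ay":0,"az":0,"hand":0},{"dx":-0.025,"dy":-0.205,"dz":-0.41,"ax":-0.16,"ay":0,"az":0,"hand":0},{"dx":-0.025,"dy":-0.225,"dz":-0.44,"ax":-0.18,"ay":0,"az":0,"hand":0},{"dx":-0.025,"dy":-0.233,"dz":-0.457,"ax":-0.18,"ay":0,"az":0,"hand":0},{"dx":-0.025,"dy":-0.237,"dz":-0.465,"ax":-0.18,"ay":0,"az":0,"hand":0},{"dx":-0.025,"dy":-0.237,"dz":-0.465,"ax":-0.18,"ay":0,"az":0,"hand":0},{"dx":-0.025,"dy":-0.237,"dz":-0.465,"ax":-0.18,"ay":0,"az":0,"hand":0},{"dx":-0.025,"dy":-0.237,"dz":-0.465,"ax":-0.18,"ay":0,"az":0,"hand":0}]'
python3 - <<'E'
from h import *
s=robot.state();print(s['opening'],s['ft_force'],s['moment'],np.degrees(np.arctan2(*Rn.from_rotvec(s['tool_rot']).as_matrix()[1::-1,1])))
print(rows_to([.575,.1815,.19],tool(-13.6)))
f=grab('wrist'); np.save('wh.npy',f,allow_pickle=True); save(f,'7.png',s=1.5)
E
```

```text
clock: 8.35
eef_pos: [0.575, 0.1804, 0.3197]
tool_rot: [1.383, 1.086, -1.383]
ft_force: [-0.1, -0.1, -6.2]
opening: 0.14
0.14028148672488808 [-0.12517964 -0.13527457 -6.21340764] [ 0.01850885 -0.04696631 -0.00683386] -13.697423991823433
(array([ 0.1729, -0.0003, -0.0014]), array([-0.0016,  0.0003,  0.0001]))
```

View pics/7.png

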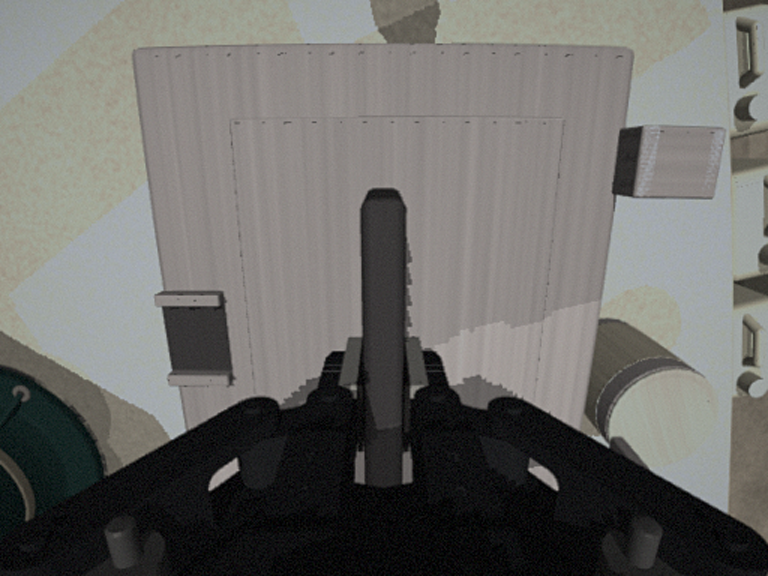

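The lid hangs level in the picture. Its left corners are at (134,49) and (632,49) (1.5×), the left knuckle is at (668,160) and the catch ridges are at (190,300) and (198,380). I measure how it sits in the hand.

```bash
python3 - <<'E'
from h import *
f=np.load('wh.npy',allow_pickle=True).item();P=cloud(f)
s=robot.state();t=s['eef_pos'];yaw=np.radians(-13.7);Rz=np.array([[np.cos(yaw),np.sin(yaw)],[-np.sin(yaw),np.cos(yaw)]])
pl=P[40:80,100:400].reshape(-1,3);pl=pl[(pl[:,2]>.28)&(pl[:,2]<.32)]
A=np.c_[pl[:,:2]-t[:2],np.ones(len(pl))];co=np.linalg.lstsq(A,pl[:,2],rcond=None)[0];print('plane',co, 'lidframe slopes',Rz@co[:2])
z=co[2]
q=onz(f,np.array([(135,49),(632,49)])/1.5,z)[:,:2];d=q[1]-q[0];print('edge',np.linalg.norm(d),np.degrees(np.arctan2(d[1],d[0])))
print('mid rel TCP in lid axes',Rz@(q.mean(0)-t[:2]))
k=(P[...,2]>z+.005)&(P[...,2]<z+.03);k[:,:410]=0;k[:80]=0;k[140:]=0;kp=P[k];print('knuckle',len(kp),(Rz@(kp[:,:2]-t[:2]).T).min(1),(Rz@(kp[:,:2]-t[:2]).T).max(1),np.median(kp[:,2])-z)
E
```

```text
plane [-0.00579099 -0.02027872  0.30135602] lidframe slopes [-0.00082345 -0.0210733 ]
edge 0.17257481842066016 -13.652398290662791
mid rel TCP in lid axes [0.00033477 0.10864352]
knuckle 2976 [0.08551941 0.05846842] [0.11686236 0.08253384] 0.012744761056111442
```

```bash
python3 -m handwheel '[{"dx":0.02,"dy":0,"dz":-0.0023,"ax":0,"ay":0,"az":0,"hand":0},{"dx":0.05,"dy":0,"dz":-0.0023,"ax":0,"ay":0,"az":0,"hand":0},{"dx":0.08,"dy":0,"dz":-0.0023,"ax":0,"ay":0,"az":0,"hand":0},{"dx":0.105,"dy":0,"dz":-0.0023,"ax":0,"ay":0,"az":0,"hand":0},{"dx":0.125,"dy":0,"dz":-0.0023,"ax":0,"ay":0,"az":0,"hand":0},{"dx":0.145,"dy":0,"dz":-0.0023,"ax":0,"ay":0,"az":0,"hand":0},{"dx":0.16,"dy":0,"dz":-0.0023,"ax":0,"ay":0,"az":0,"hand":0},{"dx":0.17,"dy":0,"dz":-0.0023,"ax":0,"ay":0,"az":0,"hand":0},{"dx":0.175,"dy":0,"dz":-0.0023,"ax":0,"ay":0,"az":0,"hand":0},{"dx":0.175,"dy":0,"dz":-0.0023,"ax":0,"ay":0,"az":0,"hand":0},{"dx":0.175,"dy":0,"dz":-0.0023,"ax":0,"ay":0,"az":0,"hand":0}]'
python3 - <<'E'
from h import *
f=grab('scene'); save(f,'8.png',(250,170,400,310),4); s=robot.state();print(s['ft_force'],s['eef_pos'])
E
```

```text
clock: 9.5
eef_pos: [0.5755, 0.1832, 0.189]
tool_rot: [1.383, 1.087, -1.381]
ft_force: [-0.2, 0.2, -6.1]
opening: 0.141
[ 0.33108526  0.13014178 -7.16955959] [0.57548132 0.18328088 0.18909842]
```

View pics/8.png

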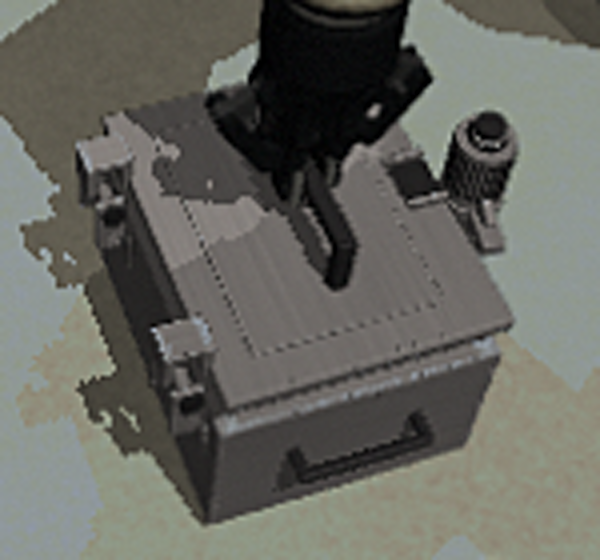

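The scene view shows both knuckles above their ears, with the lid level just above the rim. I lower slowly and watch the force.

```bash
python3 -m handwheel '[{"dx":0.003,"dy":0,"dz":0.0012,"ax":0,"ay":0,"az":0,"hand":0},{"dx":0.006,"dy":0,"dz":0.0012,"ax":0,"ay":0,"az":0,"hand":0},{"dx":0.009,"dy":0,"dz":0.0012,"ax":0,"ay":0,"az":0,"hand":0},{"dx":0.012,"dy":0,"dz":0.0012,"ax":0,"ay":0,"az":0,"hand":0},{"dx":0.015,"dy":0,"dz":0.0012,"ax":0,"ay":0,"az":0,"hand":0},{"dx":0.018,"dy":0,"dz":0.0012,"ax":0,"ay":0,"az":0,"hand":0},{"dx":0.018,"dy":0,"dz":0.0012,"ax":0,"ay":0,"az":0,"hand":0}]'
```

```text
clock: 10.25
eef_pos: [0.5748, 0.1823, 0.1747]
tool_rot: [1.382, 1.088, -1.382]
ft_force: [0.5, 0.8, -7.1]
opening: 0.141
```

```bash
python3 -m handwheel '[{"dx":0.003,"dy":0,"dz":0,"ax":0,"ay":0,"az":0,"hand":0},{"dx":0.006,"dy":0,"dz":0,"ax":0,"ay":0,"az":0,"hand":0},{"dx":0.009,"dy":0,"dz":0,"ax":0,"ay":0,"az":0,"hand":0},{"dx":0.012,"dy":0,"dz":0,"ax":0,"ay":0,"az":0,"hand":0},{"dx":0.014,"dy":0,"dz":0,"ax":0,"ay":0,"az":0,"hand":0},{"dx":0.016,"dy":0,"dz":0,"ax":0,"ay":0,"az":0,"hand":0},{"dx":0.0175,"dy":0,"dz":0,"ax":0,"ay":0,"az":0,"hand":0},{"dx":0.0175,"dy":0,"dz":0,"ax":0,"ay":0,"az":0,"hand":0},{"dx":0.0175,"dy":0,"dz":0,"ax":0,"ay":0,"az":0,"hand":0}]'
```

```text
clock: 11.15
eef_pos: [0.575, 0.1824, 0.162]
tool_rot: [1.382, 1.087, -1.382]
ft_force: [-0.8, 0.6, -6.7]
opening: 0.143
```

```bash
python3 -m handwheel '[{"dx":0.001,"dy":0,"dz":0,"ax":0,"ay":0,"az":0,"hand":0},{"dx":0.002,"dy":0,"dz":0,"ax":0,"ay":0,"az":0,"hand":0},{"dx":0.003,"dy":0,"dz":0,"ax":0,"ay":0,"az":0,"hand":0},{"dx":0.003,"dy":0,"dz":0,"ax":0,"ay":0,"az":0,"hand":0},{"dx":0.003,"dy":0,"dz":0,"ax":0,"ay":0,"az":0,"hand":0}]'
```

```text
clock: 11.65
eef_pos: [0.5751, 0.1824, 0.1614]
tool_rot: [1.383, 1.086, -1.38]
ft_force: [-7.0, -1.6, 14.6]
opening: 0.135
```

The lid touches at the expected height. I release it and raise the hand, and a look follows.

```bash
python3 -m handwheel '[{"dx":0.001,"dy":0,"dz":0,"ax":0,"ay":0,"az":0,"hand":0},{"dx":0.001,"dy":0,"dz":0,"ax":0,"ay":0,"az":0,"hand":1},{"dx":0.001,"dy":0,"dz":0,"ax":0,"ay":0,"az":0,"hand":1},{"dx":0.001,"dy":0,"dz":0,"ax":0,"ay":0,"az":0,"hand":1},{"dx":0.001,"dy":0,"dz":0,"ax":0,"ay":0,"az":0,"hand":1},{"dx":0.001,"dy":0,"dz":0,"ax":0,"ay":0,"az":0,"hand":1},{"dx":0.001,"dy":0,"dz":0,"ax":0,"ay":0,"az":0,"hand":1},{"dx":0.001,"dy":0,"dz":0,"ax":0,"ay":0,"az":0,"hand":1},{"dx":-0.02,"dy":0,"dz":0,"ax":0,"ay":0,"az":0,"hand":1},{"dx":-0.06,"dy":0,"dz":0,"ax":0,"ay":0,"az":0,"hand":1},{"dx":-0.12,"dy":0,"dz":0,"ax":0,"ay":0,"az":0,"hand":1},{"dx":-0.18,"dy":0,"dz":0,"ax":0,"ay":0,"az":0,"hand":1},{"dx":-0.24,"dy":0,"dz":0.06,"ax":0,"ay":0,"az":0,"hand":1},{"dx":-0.3,"dy":0,"dz":0.06,"ax":0,"ay":0,"az":0,"hand":1},{"dx":-0.36,"dy":0,"dz":0.06,"ax":0,"ay":0,"az":0,"hand":1},{"dx":-0.4,"dy":0,"dz":0.06,"ax":0,"ay":0,"az":0,"hand":1},{"dx":-0.4,"dy":0,"dz":0.06,"ax":0,"ay":0,"az":0,"hand":1},{"dx":-0.4,"dy":0,"dz":0.06,"ax":0,"ay":0,"az":0,"hand":1}]'
python3 - <<'E'
from h import *
f=grab('wrist'); np.save('wc.npy',f,allow_pickle=True); save(f,'9.png',(150,20,350,210),3)
P=cloud(f);X=P.reshape(-1,3)
pl=X[(np.abs(X[:,0]-.575)<.1)&(np.abs(X[:,1]-.185)<.1)&(np.abs(X[:,2]-.142)<.012)]
co=np.linalg.lstsq(np.c_[pl[:,:2]-[.575,.1826],np.ones(len(pl))],pl[:,2],rcond=None)[0];print('plane',len(pl),co)
H=X[(np.hypot(X[:,0]-.575,X[:,1]-.182)<.08)&(X[:,2]>.178)&(X[:,2]<.2)];print('handle',cv2.minAreaRect(np.float32(H[:,:2]*1000)),H.mean(0))
print(robot.state()['eef_pos'])
E
```

```text
clock: 13.45
eef_pos: [0.565, 0.1386, 0.4603]
tool_rot: [1.383, 1.086, -1.38]
ft_force: [1.0, -0.4, -1.2]
opening: 1.0
plane 13686 [ 0.00209056 -0.00204     0.14230992]
handle ((575.6746826171875, 183.1370849609375), (117.20503997802734, 12.537047386169434), 76.65638732910156) [0.57650516 0.18463581 0.18566731]
[0.56482959 0.13863111 0.45934921]
```

View pics/9.png

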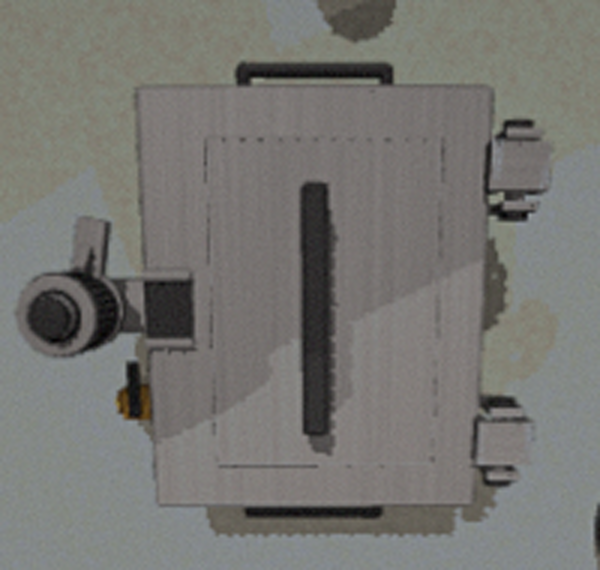

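The lid is seated: both knuckles are between their ears, its plane is 142.3 mm high with slope 0.003, and the handle centre is within 1 mm of the tank centre. Next I compute the claw angle and the approach to the collar.

```bash
python3 - <<'E'
from h import *
f=np.load('wc.npy',allow_pickle=True).item()
cr=lambda u,v:((u+.5)/3-.5+150,(v+.5)/3-.5+20)
ring=onz(f,[cr(58,313)],.194)[0];print('ring',ring)
ax=np.array([.4574,.2116])
for p in onz(f,[cr(93,220),cr(91,245)],.146): d=p[:2]-ax;print('claw',p,np.linalg.norm(d),np.degrees(np.arctan2(d[1],d[0]))+13.55)
for z in (.25,.16): print(rows_to([*ax,z],tool(46)))
E
```

```text
ring [0.45844376 0.21239875 0.194     ]
claw [0.47589638 0.25320069 0.146     ] 0.04552728026923093 79.57924216008539
claw [0.47122021 0.24164822 0.146     ] 0.03307406262442207 78.8506756350599
(array([ 0.2791, -0.1622, -0.0608]), array([-9.936e-01,  1.000e-04, -2.000e-04]))
(array([ 0.3991, -0.1622, -0.0608]), array([-9.936e-01,  1.000e-04, -2.000e-04]))
```

```bash
python3 -m handwheel '[{"dx":0.05,"dy":-0.05,"dz":-0.02,"ax":-0.14,"ay":0,"az":0,"hand":1},{"dx":0.1,"dy":-0.09,"dz":-0.035,"ax":-0.28,"ay":0,"az":0,"hand":1},{"dx":0.14,"dy":-0.13,"dz":-0.05,"ax":-0.42,"ay":0,"az":0,"hand":1},{"dx":0.18,"dy":-0.162,"dz":-0.06,"ax":-0.56,"ay":0,"az":0,"hand":1},{"dx":0.22,"dy":-0.162,"dz":-0.06,"ax":-0.7,"ay":0,"az":0,"hand":1},{"dx":0.24,"dy":-0.162,"dz":-0.06,"ax":-0.84,"ay":0,"az":0,"hand":1},{"dx":0.26,"dy":-0.162,"dz":-0.06,"ax":-0.98,"ay":0,"az":0,"hand":1},{"dx":0.28,"dy":-0.162,"dz":-0.06,"ax":-0.99,"ay":0,"az":0,"hand":1},{"dx":0.28,"dy":-0.162,"dz":-0.06,"ax":-0.99,"ay":0,"az":0,"hand":1},{"dx":0.28,"dy":-0.162,"dz":-0.06,"ax":-0.99,"ay":0,"az":0,"hand":1},{"dx":0.28,"dy":-0.162,"dz":-0.06,"ax":-0.99,"ay":0,"az":0,"hand":1}]'
python3 - <<'E'
from h import *
s=robot.state();print(s['joint_positions'],s['eef_pos'],s['ft_force']);print(rows_to([.4576,.2118,.160],tool(46)))
E
```

```text
clock: 14.6
eef_pos: [0.4569, 0.2109, 0.2501]
tool_rot: [0.605, 1.484, -0.605]
ft_force: [0.2, 1.2, -0.0]
opening: 0.998
[ 2.70429403e-01  2.20040229e-01 -5.64974929e-02  1.29374489e+00
  1.39388865e-05  1.04451468e+00] [0.45689475 0.21092712 0.25011513] [ 0.2165806   1.18307059 -0.01330459]
(array([ 0.1202,  0.0014, -0.0002]), array([-0.0059,  0.0002, -0.0004]))
```

```bash
python3 -m handwheel '[{"dx":0.03,"dy":0.001,"dz":0,"ax":0,"ay":0,"az":0,"hand":1},{"dx":0.055,"dy":0.001,"dz":0,"ax":0,"ay":0,"az":0,"hand":1},{"dx":0.08,"dy":0.001,"dz":0,"ax":0,"ay":0,"az":0,"hand":1},{"dx":0.1,"dy":0.001,"dz":0,"ax":0,"ay":0,"az":0,"hand":1},{"dx":0.115,"dy":0.001,"dz":0,"ax":0,"ay":0,"az":0,"hand":1},{"dx":0.12,"dy":0.001,"dz":0,"ax":0,"ay":0,"az":0,"hand":1},{"dx":0.12,"dy":0.001,"dz":0,"ax":0,"ay":0,"az":0,"hand":1},{"dx":0.12,"dy":0.001,"dz":0,"ax":0,"ay":0,"az":0,"hand":0},{"dx":0.12,"dy":0.001,"dz":0,"ax":0,"ay":0,"az":0,"hand":0},{"dx":0.12,"dy":0.001,"dz":0,"ax":0,"ay":0,"az":0,"hand":0},{"dx":0.12,"dy":0.001,"dz":0,"ax":0,"ay":0,"az":0,"hand":0},{"dx":0.12,"dy":0.001,"dz":0,"ax":0,"ay":0,"az":0,"hand":0},{"dx":0.12,"dy":0.001,"dz":0,"ax":0,"ay":0,"az":0,"hand":0}]'
```

```text
clock: 15.9
eef_pos: [0.4574, 0.2113, 0.1603]
tool_rot: [0.603, 1.485, -0.603]
ft_force: [-2.7, -2.8, 9.3]
opening: 0.445
```

The collar is gripped. I lift it about 21 mm.

```bash
python3 -m handwheel '[{"dx":-0.005,"dy":0,"dz":0,"ax":0,"ay":0,"az":0,"hand":0},{"dx":-0.011,"dy":0,"dz":0,"ax":0,"ay":0,"az":0,"hand":0},{"dx":-0.017,"dy":0,"dz":0,"ax":0,"ay":0,"az":0,"hand":0},{"dx":-0.023,"dy":0,"dz":0,"ax":0,"ay":0,"az":0,"hand":0},{"dx":-0.028,"dy":0,"dz":0,"ax":0,"ay":0,"az":0,"hand":0},{"dx":-0.028,"dy":0,"dz":0,"ax":0,"ay":0,"az":0,"hand":0},{"dx":-0.028,"dy":0,"dz":0,"ax":0,"ay":0,"az":0,"hand":0}]'
python3 - <<'E'
from h import *
s=robot.state();print(s['eef_pos'],s['ft_force'])
f=grab('scene');P=cloud(f);X=P.reshape(-1,3);b=np.load('scene.npy',allow_pickle=True).item();Y=cloud(b)
save(f,'10.png',(300,170,400,260),6)
E
```

```text
clock: 16.6
eef_pos: [0.4573, 0.2114, 0.1805]
tool_rot: [0.603, 1.485, -0.604]
ft_force: [2.1, -2.5, -12.3]
opening: 0.438
[0.45726876 0.21137165 0.18049437] [  2.08540359  -2.48222231 -12.27240967]
```

View pics/10.png

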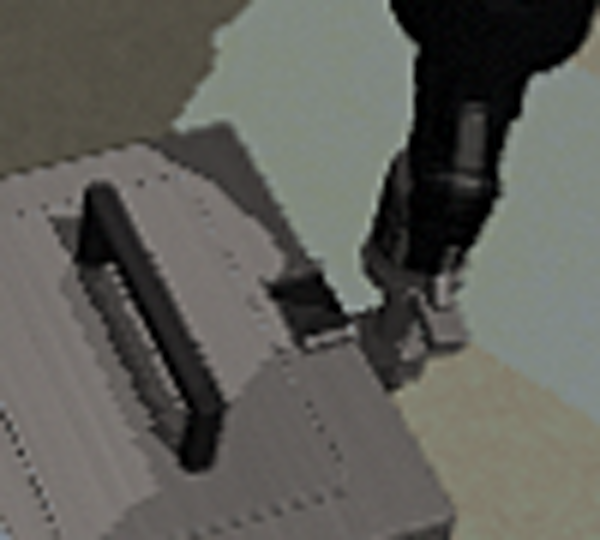

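The claw is raised clear of the ridges, and the −12 N matches the spring at about 20 mm. I turn it −79° in two calls.

```bash
python3 -m handwheel '[{"dx":0,"dy":0,"dz":0,"ax":0.08,"ay":0,"az":0,"hand":0},{"dx":0,"dy":0,"dz":0,"ax":0.18,"ay":0,"az":0,"hand":0},{"dx":0,"dy":0,"dz":0,"ax":0.28,"ay":0,"az":0,"hand":0},{"dx":0,"dy":0,"dz":0,"ax":0.38,"ay":0,"az":0,"hand":0},{"dx":0,"dy":0,"dz":0,"ax":0.48,"ay":0,"az":0,"hand":0},{"dx":0,"dy":0,"dz":0,"ax":0.58,"ay":0,"az":0,"hand":0},{"dx":0,"dy":0,"dz":0,"ax":0.66,"ay":0,"az":0,"hand":0},{"dx":0,"dy":0,"dz":0,"ax":0.66,"ay":0,"az":0,"hand":0}]'; python3 -m handwheel '[{"dx":0,"dy":0,"dz":0,"ax":0.08,"ay":0,"az":0,"hand":0},{"dx":0,"dy":0,"dz":0,"ax":0.18,"ay":0,"az":0,"hand":0},{"dx":0,"dy":0,"dz":0,"ax":0.28,"ay":0,"az":0,"hand":0},{"dx":0,"dy":0,"dz":0,"ax":0.38,"ay":0,"az":0,"hand":0},{"dx":0,"dy":0,"dz":0,"ax":0.48,"ay":0,"az":0,"hand":0},{"dx":0,"dy":0,"dz":0,"ax":0.58,"ay":0,"az":0,"hand":0},{"dx":0,"dy":0,"dz":0,"ax":0.66,"ay":0,"az":0,"hand":0},{"dx":0,"dy":0,"dz":0,"ax":0.66,"ay":0,"az":0,"hand":0},{"dx":0,"dy":0,"dz":0,"ax":0.66,"ay":0,"az":0,"hand":0}]'
python3 - <<'E'
from h import *
f=grab('scene');save(f,'11.png',(300,170,400,260),6)
E
```

```text
clock: 17.45
eef_pos: [0.4567, 0.211, 0.1802]
tool_rot: [1.13, 1.257, -1.133]
ft_force: [-1.4, -5.0, -12.1]
opening: 0.439
clock: 18.35
eef_pos: [0.4561, 0.211, 0.18]
tool_rot: [1.622, 0.875, -1.627]
ft_force: [-4.1, -3.6, -11.3]
opening: 0.438
```

View pics/11.png

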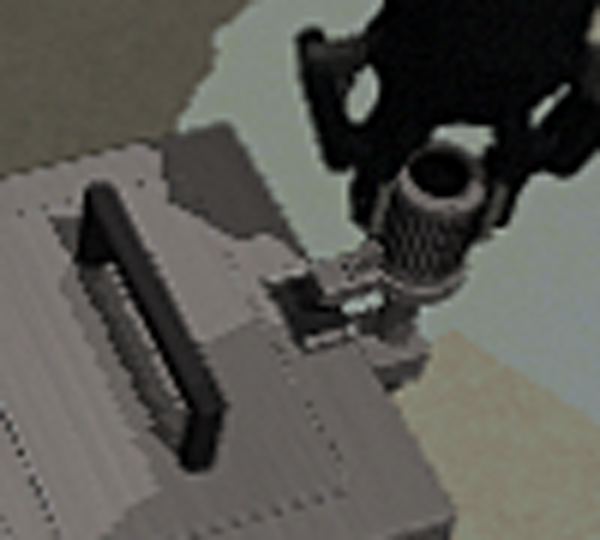

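The claw now points back over the catch, still raised. I lower it about 12.5 mm.

```bash
python3 -m handwheel '[{"dx":0.004,"dy":0,"dz":0,"ax":0,"ay":0,"az":0,"hand":0},{"dx":0.008,"dy":0,"dz":0,"ax":0,"ay":0,"az":0,"hand":0},{"dx":0.012,"dy":0,"dz":0,"ax":0,"ay":0,"az":0,"hand":0},{"dx":0.015,"dy":0,"dz":0,"ax":0,"ay":0,"az":0,"hand":0},{"dx":0.017,"dy":0,"dz":0,"ax":0,"ay":0,"az":0,"hand":0},{"dx":0.017,"dy":0,"dz":0,"ax":0,"ay":0,"az":0,"hand":0},{"dx":0.017,"dy":0,"dz":0,"ax":0,"ay":0,"az":0,"hand":0}]'
```

```text
clock: 19.1
eef_pos: [0.456, 0.2111, 0.1686]
tool_rot: [1.623, 0.874, -1.626]
ft_force: [-12.7, -5.9, 9.3]
opening: 0.44
```

Contact came at about 8.3 mm lift, which is the catch and not a ridge (14 mm). I release, retreat and look.

```bash
python3 -m handwheel '[{"dx":0,"dy":0,"dz":0,"ax":0,"ay":0,"az":0,"hand":1},{"dx":0,"dy":0,"dz":0,"ax":0,"ay":0,"az":0,"hand":1},{"dx":0,"dy":0,"dz":0,"ax":0,"ay":0,"az":0,"hand":1},{"dx":0,"dy":0,"dz":0,"ax":0,"ay":0,"az":0,"hand":1},{"dx":0,"dy":0,"dz":0,"ax":0,"ay":0,"az":0,"hand":1},{"dx":0,"dy":0,"dz":0,"ax":0,"ay":0,"az":0,"hand":1},{"dx":-0.02,"dy":0,"dz":0,"ax":0,"ay":0,"az":0,"hand":1},{"dx":-0.05,"dy":0,"dz":0,"ax":0,"ay":0,"az":0,"hand":1},{"dx":-0.1,"dy":0,"dz":0,"ax":0,"ay":0,"az":0,"hand":1},{"dx":-0.15,"dy":0,"dz":0,"ax":0,"ay":0,"az":0,"hand":1},{"dx":-0.2,"dy":0,"dz":0,"ax":0,"ay":0,"az":0,"hand":1},{"dx":-0.25,"dy":0.02,"dz":0.08,"ax":0,"ay":0,"az":0,"hand":1},{"dx":-0.3,"dy":0.04,"dz":0.12,"ax":0,"ay":0,"az":0,"hand":1},{"dx":-0.33,"dy":0.06,"dz":0.12,"ax":0,"ay":0,"az":0,"hand":1},{"dx":-0.33,"dy":0.08,"dz":0.12,"ax":0,"ay":0,"az":0,"hand":1},{"dx":-0.33,"dy":0.08,"dz":0.12,"ax":0,"ay":0,"az":0,"hand":1},{"dx":-0.33,"dy":0.08,"dz":0.12,"ax":0,"ay":0,"az":0,"hand":1}]'
python3 - <<'E'
from h import *
f=grab('wrist');np.save('we.npy',f,allow_pickle=True);save(f,'12.png',s=1.5)
P=cloud(f);X=P.reshape(-1,3)
pl=X[(np.abs(X[:,0]-.575)<.09)&(np.abs(X[:,1]-.185)<.1)&(np.abs(X[:,2]-.142)<.01)]
co=np.linalg.lstsq(np.c_[pl[:,:2]-[.575,.1826],np.ones(len(pl))],pl[:,2],rcond=None)[0];print('plane',len(pl),co)
H=X[(np.hypot(X[:,0]-.575,X[:,1]-.182)<.08)&(X[:,2]>.178)&(X[:,2]<.2)];print('handle',cv2.minAreaRect(np.float32(H[:,:2]*1000)))
c=np.hypot(X[:,0]-.457,X[:,1]-.2115)<.02;z=X[c,2];print('collar top',np.median(z[(z>.19)&(z<.207)]))
a=np.radians(-13.55);d=X[:,:2]-[.457,.2115];u=d@[np.cos(a),np.sin(a)];v=d@[-np.sin(a),np.cos(a)]
k=(u>.026)&(u<.046)&(abs(v)<.03)&(X[:,2]>.1495)&(X[:,2]<.175);print('claw',k.sum(),v[k].mean(),v[k].min(),v[k].max(),np.median(X[k,2]))
print(robot.state()['ft_force'])
E
```

```text
clock: 20.8
eef_pos: [0.4579, 0.1036, 0.4144]
tool_rot: [1.624, 0.875, -1.626]
ft_force: [-0.6, -0.6, 0.2]
opening: 1.002
plane 15587 [0.0034342  0.00202581 0.14252439]
handle ((575.2389526367188, 183.20663452148438), (120.1794662475586, 14.019428253173828), 76.35934448242188)
collar top 0.20088645029227362
claw 194 -0.00014594376873832074 -0.008041525734367368 0.008445175463958765 0.15275454089477852
[-1.07387394  0.00113363 -0.23554436]
```

The depth checks agree, so I hand the job in.

```bash
python3 -c "
from workcell import robot
print(robot.sign_off())"
```

```text
the job is handed in; nothing more can be done
None
```

The lid is on the tank and clamped, and the job was handed in at about 21 s of the 58 s. I lifted the lid by its handle, lowered it over both hinge pins and released it on the rim. I then raised the collar about 20 mm, turned it −79° and let the claw down onto the catch.

Last checks, all from the wrist camera's depth after the arm had backed off:
- **Lid:** the top face is at 142.5 mm with a slope of about 0.004 rad. The handle's centre is within 1 mm of the tank's measured centre. Both knuckles were seen between their ears after the lid was released.
- **Claw:** it is centred between the ridges within 1 mm. Its top is at 153 mm and the collar's top at 201 mm, which puts the lift at about 7 mm. The arm's height at contact gave about 8 mm; both are inside the 5–11 mm limit.
- **Robot:** the gripper is open and clear, and the wrist force is about 1 N.

- **Not viewed:** the viewer refused the last picture because the 12-picture limit was reached, so the final state rests on depth measurements only.
- **Not measured:** I didn't re-measure the tin, can and gun at the end. The planned paths kept clear of them, and no unexpected forces showed.
- **Refused call:** one early move call was refused whole for missing keys, and it moved nothing.

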